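# Hang the rinsed dosing cup to drain

### The arm

A 6-joint arm with a two-finger parallel gripper is mounted at the origin on the work surface. World frame = base frame: x ahead of the robot, y to its left, z up, the work surface at z = 0. Lengths are in mm, angles in rad, forces in N, time in s.
With the tool pointing down it reaches from about 300 to 875 mm from the base axis. Payload 6.4 kg.
Tool frame: the origin (TCP) lies between the finger pads; the fingertips stand 17 mm ahead of it and the grasp point (between the pads) lies 2 mm behind it (manip.tcp_to_tips is the distance from the TCP to the fingertips, in mm); z points along the fingers, y is the line along which they close (so a half turn about z gives the same grasp; the last joint's range is limited). The gripper opens to 88 mm and grips with 3 to 60 N. Pads are 18 mm wide; open, the fingers measure 123 mm over their backs; the gripper's body (75 mm by 187 mm) begins 45 mm behind the grasp point.
Start: joints at [-1.336, 0.181, 1.607, -0, 1.354, -0.206], TCP at [245.349, -520.044, 255.714] pointing down, gripper open.
Joint ranges: [-2.99, 2.99], [-0.89, 2.07], [0.3, 2.58], [-1.14, 4.28], [0, 2.63], [-3.12, 3.12]. Speed limits (rad/s): [2.57, 2.57, 3.01, 3.14, 3.14, 3.14].

### API

Orientations are given as a unit quaternion [w, x, y, z].
In Python, from bench import manip gives the robot as it stands.
- The arm moves only by the tool servo_tool, never from a script. Its argument "targets" is a list of rows, each a list of 7 numbers: the shift along the tool's x, y, z in units of 30 mm (1.0 is 30 mm), then the turn, a rotation vector about the tool's x, y, z in units of 5 degrees (1.0 is 5 degrees), then the closure, from -1 (fully open) to 1 (shut). In form: [[tx, ty, tz, rx, ry, rz, jaw], ...]. A call has exactly 5 rows; each row shifts and turns the commanded pose from where the row before left it, along the tool's axes as they then stand; what a row does not reach is not made up. A row lasts 1/12 s, in which the tool goes at most 41.7 mm and 7.16 degrees, less where a joint would pass 70% of its speed; a pose out of reach is approached as far as the arm can. A call is refused whole if a number of a shift passes 1 or a number of a turn 1, either way. A call with a gripper value outside its range is refused whole. The fingers move at their own pace and stop on an object; the grip force is fixed at half the most. Time passes only in rows, so rows that do not move let the fingers close, or fill a call up. It gives the time, the measured TCP pose, the force, the opening and the grip force at its end, in the units of the state.
- manip.get_state(): the state, without advancing time (a new reading comes with each control period).
- manip.snapshot(name): name is "scene" or "top" or "wrist"; returns the picture (384x512x3 uint8, red, green, blue); there is no depth.
- manip.camera_model(name): a dict with "mtx" (3x3 intrinsics, pixels), "xyz" and "rotation" of the camera in the world; the wrist camera has in their place "T_tool_cam" (4x4, takes a point from camera to tool coordinates, whose origin is the TCP and whose axes are the flange's). Camera axes: x right, y down, z forward; pixel columns grow to the right and rows downward; lengths in mm; the calibration is good to about 2 mm. The wrist camera is an equidistant fisheye: a pixel r from the principal point sees the ray r / f radians off the axis. A picture is of the moment at which its call begins: read the wrist's pose just before it. camera_model takes no time and is no camera call.
- manip.hand_in(): hands the job in; it is judged then, once.
The state is a dict: "clock": time; "joint_pos": joint angles; "joint_vel": joint speeds; "tau": joint torques, N m; "position": TCP position; "orientation": TCP orientation; "wrist_force": force on the tool from outside, world axes, zero at the start; "ft_torque": the same for the moment, N m; "finger_gap": opening from 0.0 (shut) to 1.0 (fully open); "gripper_force": force on a finger pad.
Only numpy, scipy, OpenCV 4.12 (cv2) and the standard library are available. Lean on these libraries where they do the work, as an engineer would, in place of code of your own. Each camera call takes 0.05 s, during which the arm holds its last target. There are 200 camera calls.

### The job

Hang the freshly rinsed blue dosing cup mouth-down on the blue-marked leaning peg of the wooden draining tray, all the way on so that its closed end rests on the peg's tip and its rim hangs clear of the tray. Leave the yellow cup standing where it is.

Things in the scene. Friction and masses are not known exactly. Their poses are not given: they have to be found in the camera images.
- blue_cup: Blue plastic dosing cup, mouth-down on the work surface at the start: 95 mm high, round, outer diameter 50 mm at the closed end (on top), 62 mm at the mouth, walls 3 mm, closed end 4 mm thick, 91 mm deep inside; 55 to 90 g. Origin: centre of the mouth, in the plane of the rim; z runs from the mouth to the closed end (up at the start).
- blue_peg: Fixed wooden peg with blue foot disc (48 mm wide) and blue upper end; 14 mm thick, round-ended, leaning 20 degrees from vertical to this body's -x (roughly to the robot). One of three (blue, yellow, red, any order) 110 mm apart along y on a wooden tray 360 x 150 mm, top 16 mm above the work surface. Origin: on the peg's axis at the tray's top; z up, x and y along the tray's.
- blue_peg_tip (a point): Rounded tip of the blue peg, on its axis, 125 mm along the axis from the origin of blue_peg (117 mm above the tray's top); its axes are those of blue_peg.
- yellow_cup: Yellow plastic dosing cup of the same shape and size as the blue one, standing mouth-up on the work surface; it is to stay where it is. Origin: centre of the underside of its closed end; z up through the mouth.
Mind the look-alikes: they are no part of the job. Leave any green or turquoise look-alike of the blue_cup alone.

How it is judged (in metres and radians):
At the end, for the whole second after the job is handed in: Blue cup at rest on the blue peg, mouth-down, leaning under 40 degrees, the peg's tip inside it within 13 mm of the inner face of its closed end and within 25 mm of its axis in its x and y; yellow cup upright (10 degrees) and within 20 mm of its start (z of blue_peg_tip in the frame of blue_cup between 0.078 and 0.1 m and x of blue_peg_tip in the frame of blue_cup between -0.025 and 0.025 m and y of blue_peg_tip in the frame of blue_cup between -0.025 and 0.025 m and angle between blue_cup's own z axis and vertical below 0.7 rad and linear speed of blue_cup below 0.02 m/s and distance of yellow_cup from where it was at the start of the episode below 0.02 m and angle between yellow_cup's own z axis and vertical below 0.17 rad); the robot touches nothing.
It fails at once if the yellow cup is pushed away (20 mm) or tipped (distance of yellow_cup from where it was at the start of the episode above 0.02 m or angle between yellow_cup's own z axis and vertical above 0.5 rad).
It also fails if it takes over 38 s, if anything falls off the work surface, if the arm or the gripper's body presses on something with over 40 N, if the wrist force passes 120 N, or if a joint passes its speed limit or range.

## Working session

There is one attempt and no reset: what is moved stays moved. The work goes in short steps, Python scripts to look and compute and a tool call to move; the robot and the scene stay as the last step left them, time stands still between calls to the robot, and variables do not carry over. Pictures are saved under pics/ and viewed, at most 10 in all, crops included, and the job is handed in when it is done.

Besides the shell and the picture viewer there is one more tool, called after ">>>" by a JSON object that holds its "fn" and its "kwargs". servo_tool: Moves the arm, as the interface text tells. Its arguments: {"type":"object","properties":{"targets":{"type":"array","items":{"type":"array","items":{"type":"number"}}}},"required":["targets"]}

```bash
ls; mkdir -p pics
python3 - <<'E'
from bench import manip
import cv2,numpy as np
a=manip.snapshot("scene");b=manip.snapshot("top")
cv2.imwrite('pics/s.png',a[...,::-1]);cv2.imwrite('pics/t.png',b[...,::-1])
for n in("scene","top","wrist"):print(n,manip.camera_model(n))
s=manip.get_state();print(s)
E
```

```text
pics
scene {'mtx': array([[415.46889513,   0.        , 255.74286607],
       [  0.        , 415.46889513, 193.5840512 ],
       [  0.        ,   0.        ,   1.        ]]), 'xyz': array([870.97691122, 411.74377965, 905.80064507]), 'rotation': array([-0.10918595,  0.2996757 ,  0.89612276, -0.30860478])}
top {'mtx': array([[494.64344676,   0.        , 256.51283887],
       [  0.        , 494.64344676, 194.64764296],
       [  0.        ,   0.        ,   1.        ]]), 'xyz': array([ 370.87880765,  -81.947997  , 1229.33828694]), 'rotation': array([-0.03546083,  0.70757679, -0.70460054,  0.04019572])}
wrist {'mtx': array([[297.31863964,   0.        , 257.50140842],
       [  0.        , 297.31863964, 198.44199238],
       [  0.        ,   0.        ,   1.        ]]), 'T_tool_cam': array([[-9.15371254e-04, -9.47487376e-01, -3.19791860e-01,
         8.44247231e+01],
       [ 9.99997951e-01, -2.89837971e-04, -2.00365187e-03,
        -3.67021520e-01],
       [ 1.80574703e-03, -3.19793039e-01,  9.47485700e-01,
        -1.29232720e+02],
       [ 0.00000000e+00,  0.00000000e+00,  0.00000000e+00,
         1.00000000e+00]])}
{'clock': 0.1, 'joint_pos': array([-1.33630990e+00,  1.81476427e-01,  1.60786933e+00,  3.24197798e-05,
        1.35379428e+00, -2.06294981e-01]), 'joint_vel': array([-0.00077695,  0.00168498, -0.00421305,  0.00094808,  0.00125925,
        0.00063927]), 'tau': array([ 8.71544180e-04, -4.34822237e+01, -3.42691934e+01,  7.04560359e-02,
        3.40216595e-02, -4.65005826e-05]), 'position': array([ 245.24497971, -519.59375785,  254.91345869]), 'orientation': array([-7.73839756e-04,  9.75812585e-01,  2.18607412e-01,  4.92003772e-06]), 'wrist_force': array([-0.25935581,  0.19100807, -0.29596195]), 'ft_torque': array([ 0.02338303, -0.00941949, -0.03059405]), 'gripper_force': 0.0, 'finger_gap': 1.0018559274877783}
```

View pics/s.png

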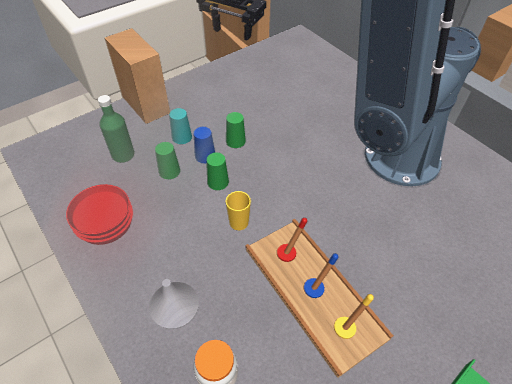

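View pics/t.png

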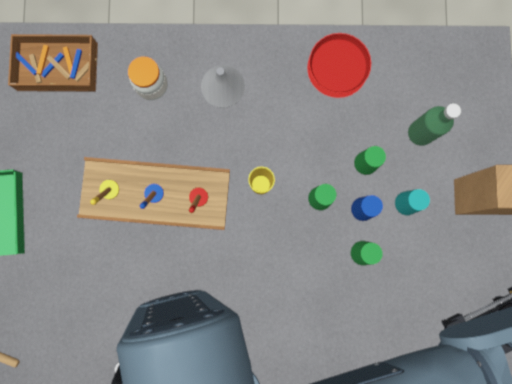

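Candidates for the blue cup are top (367,208) blue, (412,202) turquoise, and green at (322,196), (370,160) and (367,253). I choose the blue one at (367,208), which is scene (204,145). The blue peg is the middle one, top foot (154,193), scene foot (314,288). Next I check this in a close crop.

```bash
cat > h.py <<'E'
import numpy as np,cv2
from scipy.spatial.transform import Rotation as R
from bench import manip
def rot(q): return R.from_quat([q[1],q[2],q[3],q[0]])
def ray(n,u,v):
    m=manip.camera_model(n);d=np.linalg.inv(m['mtx'])@[u,v,1.];d=rot(m['rotation']).apply(d)
    return m['xyz'],d/np.linalg.norm(d)
def onz(n,u,v,z):
    o,d=ray(n,u,v);return o+d*(z-o[2])/d[2]
def proj(n,p):
    m=manip.camera_model(n);c=m['mtx']@rot(m['rotation']).inv().apply(np.array(p)-m['xyz']);return c[:2]/c[2]
def tri(obs):
    A=0;b=0
    for n,u,v in obs:
        o,d=ray(n,u,v);P=np.eye(3)-np.outer(d,d);A=A+P;b=b+P@o
    return np.linalg.solve(A,b)
E
python3 - <<'E'
from h import *
s=cv2.imread('pics/s.png');t=cv2.imread('pics/t.png')
for n,im in(('scene',s),('top',t)):
    hsv=cv2.cvtColor(im,cv2.COLOR_BGR2HSV)
    m=cv2.inRange(hsv,(108,130,60),(128,255,255))
    k,l,st,c=cv2.connectedComponentsWithStats(m)
    for i in range(1,k):
        if st[i,4]>15: print(n,st[i],c[i].round(1))
e=lambda im,x,y,w,h,f:cv2.resize(im[y:y+h,x:x+w],None,fx=f,fy=f,interpolation=cv2.INTER_CUBIC)
# row1: top peg, top cup ; row2: scene peg, scene cup ; 50x... 
a=e(t,125,165,66,50,6);b=e(t,340,183,66,50,6);c=e(s,290,245,66,50,6);d=e(s,172,120,66,50,6)
cv2.imwrite('pics/c.png',np.vstack([np.hstack([a,b]),np.hstack([c,d])]))
E
```

```text
scene [194 127  17  23 271] [201.1 136.4]
scene [199 143  16  20 107] [207.1 153. ]
scene [329 254   9  11  60] [333.2 258.7]
scene [304 278  20  20 235] [313.1 288.7]
top [ 71  50  10  28 117] [75.6 63.1]
top [16 53 19 21 86] [24.5 62.3]
top [55 54  8  8 37] [58.5 57.2]
top [43 64 10 12 56] [47.1 69.7]
top [145 185  18  17 166] [154.5 192.1]
top [352 196  31  24 567] [366.4 207.2]
top [141 202   6   6  24] [143.1 204.5]
```

View pics/c.png

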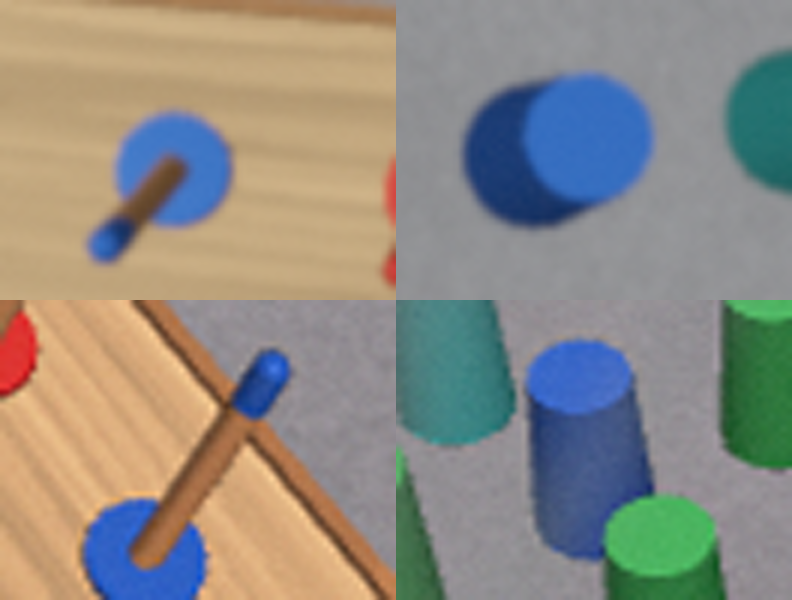

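The crop confirms a blue cup mouth-down, with its closed end at top (371.8,205.4) and scene (202.3,132.3). The blue peg's foot is at top (153.6,192.8) and scene (313.8,286.7). Its tip is near top (141.8,205.6) and scene (335.3,255.4).

Run:
```python
from h import *
np.set_printoptions(precision=1,suppress=True)
print('cup top',onz('top',371.8,205.4,95),onz('scene',202.3,132.3,95),tri([('top',371.8,205.4),('scene',202.3,132.3)]))
print('foot',onz('top',153.6,192.8,17),onz('scene',313.8,286.7,17))
z=16+118*np.cos(np.radians(20))
print('tipsphere',z,onz('top',141.8,205.6,z),onz('scene',335.3,255.4,z),tri([('top',141.8,205.6),('scene',335.3,255.4)]))
for n,u,v,zz in [('yel',261,180,95),('g1',325,196,95),('g2',374,157,95),('g3',369,253,95),('tq',417,200,95),('red foot',199,197,17),('yelfoot',109,189,17),('redtip',192,210,z)]: print(n,onz('top',u,v,zz))
s=manip.get_state();T=rot(s['orientation']).as_matrix();print(s['position'],T)
```

```text
cup top [ 469.1 -355.1   95. ] [ 466.1 -355.4   95. ] [ 468.  -353.8   97.6]
foot [504.6 163.6  17. ] [498.5 159.4  17. ]
tipsphere 126.8837292527372 [463.6 166.9 126.9] [458.9 164.3 126.9] [462.7 165.9 133.3]
yel [526.9 -99.6  95. ]
g1 [ 490.4 -247.4   95. ]
g2 [ 582.2 -362.7   95. ]
g3 [ 360.1 -346.4   95. ]
tq [ 482.1 -459.9   95. ]
red foot [494.7  51.7  17. ]
yelfoot [513.5 273.6  17. ]
redtip [454.2  54.8 126.9]
[ 245.2 -519.6  254.9] [[ 0.9  0.4 -0. ]
 [ 0.4 -0.9  0. ]
 [ 0.  -0.  -1. ]]
```

>>> {"fn": "servo_tool", "kwargs": {"targets": [[0.9,-0.18,0,0,0,0,-1],[0.9,-0.18,0,0,0,0,-1],[0.9,-0.18,0,0,0,0,-1],[0.9,-0.18,0,0,0,0,-1],[0.9,-0.18,0,0,0,0,-1]]}}

```text
clock: 0.52
position: [356.6, -437.0, 255.3]
orientation: [-0.0, 0.976, 0.218, -0.0]
wrist_force: [0.8, 0.4, 0.5]
finger_gap: 0.998
gripper_force: 0.0
```

>>> {"fn": "servo_tool", "kwargs": {"targets": [[0.9,-0.18,0,0,0,0,-1],[0.9,-0.18,0,0,0,0,-1],[0.9,-0.18,0,0,0,0,-1],[0.9,-0.18,0,0,0,0,-1],[0.9,-0.18,0,0,0,0,-1]]}}

```text
clock: 0.93
position: [467.3, -354.8, 255.3]
orientation: [-0.0, 0.976, 0.219, -0.0]
wrist_force: [1.5, -0.7, -0.0]
finger_gap: 1.0
gripper_force: 0.0
```

>>> {"fn": "servo_tool", "kwargs": {"targets": [[0,0,0.4,0,0,-0.9,-1],[0,0,0.4,0,0,-0.9,-1],[0,0,0.4,0,0,-0.9,-1],[0,0,0.4,0,0,-0.9,-1],[0,0,0.4,0,0,-0.9,-1]]}}

```text
clock: 1.35
position: [466.4, -355.6, 194.6]
orientation: [-0.0, 0.914, 0.407, -0.0]
wrist_force: [0.6, 0.0, 0.1]
finger_gap: 0.998
gripper_force: 0.0
```

```bash
cat >> h.py <<'E'
def wray(u,v,s):
    m=manip.camera_model('wrist');K=m['mtx'];T=m['T_tool_cam']
    a=np.array([u-K[0,2],v-K[1,2]]);r=np.hypot(*a);th=r/K[0,0];d=np.r_[a/r*np.sin(th),np.cos(th)]
    Rt=rot(s['orientation']);return Rt.apply(T[:3,3])+s['position'],Rt.apply(T[:3,:3]@d)
def wonz(u,v,z,s):
    o,d=wray(u,v,s);return o+d*(z-o[2])/d[2]
E
python3 - <<'E'
from h import *
s=manip.get_state();im=manip.snapshot('wrist');cv2.imwrite('pics/w1.png',im[...,::-1])
print(s['clock'],s['position'],rot(s['orientation']).as_matrix().round(3),s['joint_pos'].round(2))
E
```

```text
1.35 [ 466.38458272 -355.5806095   194.64777996] [[ 0.669  0.743 -0.001]
 [ 0.743 -0.669  0.001]
 [ 0.    -0.001 -1.   ]] [-0.85  0.27  1.63 -0.    1.24 -0.12]
```

View pics/w1.png

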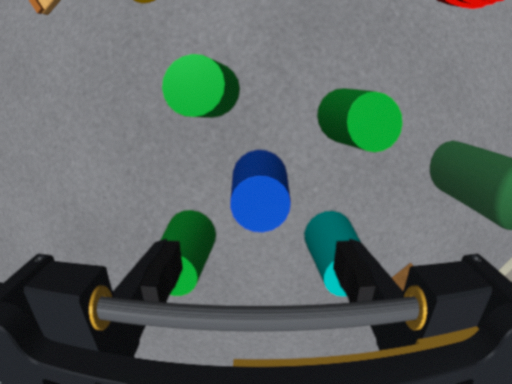

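The wrist picture shows the blue cup's closed end at (260.5,203.5). The greens and turquoise lie off the closing line.

Run:
```python
from h import *
s=manip.get_state()
p=wonz(260.5,203.5,95,s);print(p, rot(s['orientation']).inv().apply(p-s['position']))
for u,v in [(193,85),(374,121),(180,277),(338,280)]: 
    q=wonz(u,v,95,s);print(q,rot(s['orientation']).inv().apply(q-s['position']))
```

```text
[ 469.18490648 -352.55284883   95.        ] [ 4.03359646  2.01220258 96.90883962]
[ 494.13929517 -247.86336366   95.        ] [ 98.75057399 -49.08775463  97.22246451]
[ 582.07737334 -360.82829465   95.        ] [73.03974052 91.74055763 96.50084614]
[ 365.03162522 -357.25637799   95.        ] [-68.83514535 -72.55365415  97.23847523]
[ 472.83493192 -457.57815646   95.        ] [-71.88506856  74.67461282  96.49851422]
```

>>> {"fn": "servo_tool", "kwargs": {"targets": [[0.1,0.05,0.85,0,0,0,-1],[0,0,0.85,0,0,0,-1],[0,0,0.85,0,0,0,-1],[0,0,0.85,0,0,0,-1],[0,0,0.85,0,0,0,-1]]}}

```text
clock: 1.82
position: [469.6, -354.7, 67.2]
orientation: [-0.0, 0.915, 0.404, -0.0]
wrist_force: [0.7, 0.1, 0.5]
finger_gap: 0.996
gripper_force: 0.0
```

>>> {"fn": "servo_tool", "kwargs": {"targets": [[0,0,0,0,0,0,1],[0,0,0,0,0,0,1],[0,0,0,0,0,0,1],[0,0,0,0,0,0,1],[0,0,0,0,0,0,1]]}}

```text
clock: 2.23
position: [470.6, -355.8, 70.3]
orientation: [0.002, 0.914, 0.405, 0.001]
wrist_force: [0.2, 0.4, 0.8]
finger_gap: 0.649
gripper_force: 0.3
```

>>> {"fn": "servo_tool", "kwargs": {"targets": [[0,0,0,0,0,0,1],[0,0,0,0,0,0,1],[0,0,0,0,0,0,1],[0,0,0,0,0,0,1],[0,0,0,0,0,0,1]]}}

```text
clock: 2.65
position: [470.4, -355.7, 70.1]
orientation: [0.001, 0.914, 0.405, 0.0]
wrist_force: [-1.3, 1.3, 6.3]
finger_gap: 0.61
gripper_force: 30.0
```

>>> {"fn": "servo_tool", "kwargs": {"targets": [[0,0,-0.3,0,0,0,1],[0,0,-0.6,0,0,0,1],[0,0,-0.8,0,0,0,1],[0,0,-0.8,0,0,0,1],[0,0,-0.8,0,0,0,1]]}}

```text
clock: 3.07
position: [469.5, -354.6, 168.8]
orientation: [-0.0, 0.914, 0.405, -0.0]
wrist_force: [-0.3, -0.6, -0.4]
finger_gap: 0.606
gripper_force: 29.7
```

>>> {"fn": "servo_tool", "kwargs": {"targets": [[0,0,-0.8,0,0,0,1],[0,0,-0.8,0,0,0,1],[0,0,-0.8,0,0,0,1],[0,0,-0.6,0,0,0,1],[0,0,-0.3,0,0,0,1]]}}

```text
clock: 3.48
position: [470.4, -355.5, 270.1]
orientation: [0.002, 0.914, 0.405, 0.001]
wrist_force: [0.5, -0.5, -1.2]
finger_gap: 0.608
gripper_force: 29.7
```

>>> {"fn": "servo_tool", "kwargs": {"targets": [[0.3,-0.32,0,0,0,0,1],[0.6,-0.64,0,0,0,0,1],[0.8,-0.85,0,0,0,0,1],[0.8,-0.85,0,0,0,0,1],[0.8,-0.85,0,0,0,0,1]]}}

```text
clock: 3.9
position: [456.8, -208.0, 264.3]
orientation: [-0.001, 0.915, 0.404, -0.001]
wrist_force: [1.2, -0.1, 0.2]
finger_gap: 0.607
gripper_force: 29.7
```

>>> {"fn": "servo_tool", "kwargs": {"targets": [[0.8,-0.85,0,0,0,0,1],[0.8,-0.85,0,0,0,0,1],[0.8,-0.85,0,0,0,0,1],[0.8,-0.85,0,0,0,0,1],[0.8,-0.85,0,0,0,0,1]]}}

```text
clock: 4.32
position: [442.7, -33.6, 264.6]
orientation: [-0.001, 0.914, 0.405, -0.001]
wrist_force: [0.0, -0.0, 0.0]
finger_gap: 0.606
gripper_force: 29.7
```

>>> {"fn": "servo_tool", "kwargs": {"targets": [[0.8,-0.85,0,0,0,0,1],[0.8,-0.85,0,0,0,0,1],[0.8,-0.85,0,0,0,0,1],[0.6,-0.64,0,0,0,0,1],[0.3,-0.32,0,0,0,0,1]]}}

```text
clock: 4.73
position: [430.8, 111.3, 264.6]
orientation: [-0.001, 0.914, 0.406, -0.001]
wrist_force: [1.1, -0.3, -0.8]
finger_gap: 0.607
gripper_force: 29.7
```

>>> {"fn": "servo_tool", "kwargs": {"targets": [[0.3,-0.55,0,0,0,0,1],[0.4,-0.7,0,0,0,0,1],[0.32,-0.52,0,0,0,0,1],[0,0,0,-0.64,0.48,0,1],[0,0,0,-0.64,0.48,0,1]]}}

```text
clock: 5.15
position: [413.0, 167.4, 264.4]
orientation: [0.034, 0.912, 0.405, 0.061]
wrist_force: [-0.5, -1.3, -1.3]
finger_gap: 0.609
gripper_force: 29.7
```

>>> {"fn": "servo_tool", "kwargs": {"targets": [[0,0,0,-0.64,0.48,0,1],[0,0,0,-0.64,0.48,0,1],[0,0,0,-0.64,0.48,0,1],[0,0,0,0,0,0,1],[0,0,0,0,0,0,1]]}}

```text
clock: 5.57
position: [412.6, 166.6, 264.8]
orientation: [0.084, 0.901, 0.399, 0.15]
wrist_force: [0.5, -0.3, -0.5]
finger_gap: 0.608
gripper_force: 29.7
```

Run:
```python
from h import *
np.set_printoptions(precision=3,suppress=True)
s=manip.get_state();w=manip.snapshot('wrist')[...,::-1];sc=manip.snapshot('scene')[...,::-1];
e=cv2.resize(sc[165:315,245:395],None,fx=2.56,fy=2.56,interpolation=cv2.INTER_CUBIC)
cv2.imwrite('pics/w2.png',np.hstack([w[:,:416],e]))
print(s['clock'],s['position'],rot(s['orientation']).as_matrix())
a=np.array([-.3407,.0291,.9397])
tip=np.array([459.4,165.6,133.5]);M=rot(s['orientation'])
print('tip in tool',M.inv().apply(tip-s['position']),'axis',M.inv().apply(a))
for q in range(3):
  pass
```

```text
5.5667 [412.586 166.641 264.847] [[ 0.636  0.694  0.337]
 [ 0.744 -0.667 -0.032]
 [ 0.203  0.271 -0.941]]
tip in tool [  2.322  -2.443 139.403] axis [-0.004 -0.001 -1.   ]
```

View pics/w2.png

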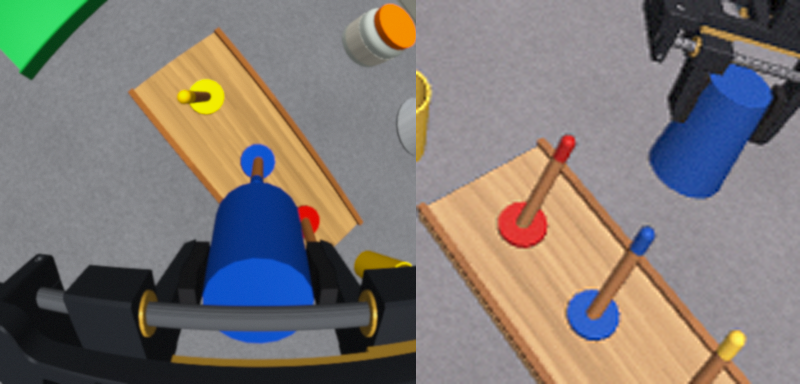

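The wrist view (left) shows the blue peg's foot at (258,160), with its peg lined up with the held cup. The scene crop shows the cup tilted parallel to the peg.

Run:
```python
from h import *
np.set_printoptions(precision=1,suppress=True)
s=manip.get_state();M=rot(s['orientation'])
hsv=cv2.cvtColor(cv2.imread('pics/w2.png'),cv2.COLOR_BGR2HSV)
m=cv2.inRange(hsv,(100,130,60),(128,255,255))[135:180,230:290]
cs,_=cv2.findContours(m,cv2.RETR_EXTERNAL,cv2.CHAIN_APPROX_NONE)
for c in cs: print(cv2.boundingRect(c),np.array(cv2.minEnclosingCircle(c)[0])+[230,135])
f=wonz(258,161,17,s);print(f)
for ft in (f,np.array([502,161.7,16])):
  tip=ft*[1,1,0]+[0,0,16]+125*np.array([-.3407,.0291,.9397]);print(tip,M.inv().apply(tip-s['position']))
```

```text
(22, 41, 10, 4) [256.5 178. ]
(11, 10, 34, 32) [257.4 161. ]
[507.2 161.5  17. ]
[464.6 165.2 133.5] [  4.2  -0.2 141.7]
[459.4 165.3 133.5] [  1.   -3.9 139.9]
```

>>> {"fn": "servo_tool", "kwargs": {"targets": [[0.08,-0.07,0.5,0,0,0,1],[0,0,0.8,0,0,0,1],[0,0,0.8,0,0,0,1],[0,0,0.8,0,0,0,1],[0,0,0.7,0,0,0,1]]}}

```text
clock: 6.08
position: [451.8, 165.6, 163.1]
orientation: [0.084, 0.901, 0.398, 0.151]
wrist_force: [-0.1, -1.2, -1.1]
finger_gap: 0.607
gripper_force: 29.7
```

>>> {"fn": "servo_tool", "kwargs": {"targets": [[0,0,0.5,0,0,0,1],[0,0,0.4,0,0,0,1],[0,0,0.3,0,0,0,1],[0,0,0.2,0,0,0,1],[0,0,0,0,0,0,1]]}}

```text
clock: 6.5
position: [465.5, 164.3, 123.9]
orientation: [0.085, 0.901, 0.398, 0.15]
wrist_force: [-0.3, -0.3, -0.4]
finger_gap: 0.611
gripper_force: 29.7
```

Run:
```python
from h import *
np.set_printoptions(precision=1,suppress=True)
s=manip.get_state();M=rot(s['orientation']);sc=manip.snapshot('scene')[...,::-1];t=manip.snapshot('top')[...,::-1]
e=lambda im,x,y,f:cv2.resize(im[y:y+100,x:x+100],None,fx=4,fy=4,interpolation=cv2.INTER_CUBIC)
cv2.imwrite('pics/p1.png',np.hstack([e(sc,280,210,4),e(t,100,150,4)]))
print(s['position'],s['wrist_force'],[M.inv().apply(np.array(p)-s['position']) for p in([464.6,165.2,133.5],[459.4,165.3,133.5])])
```

```text
[465.5 164.3 123.9] [-0.3 -0.3 -0.4] [array([ 2.1,  1.4, -9.3]), array([ -1.2,  -2.3, -11.1])]
```

View pics/p1.png

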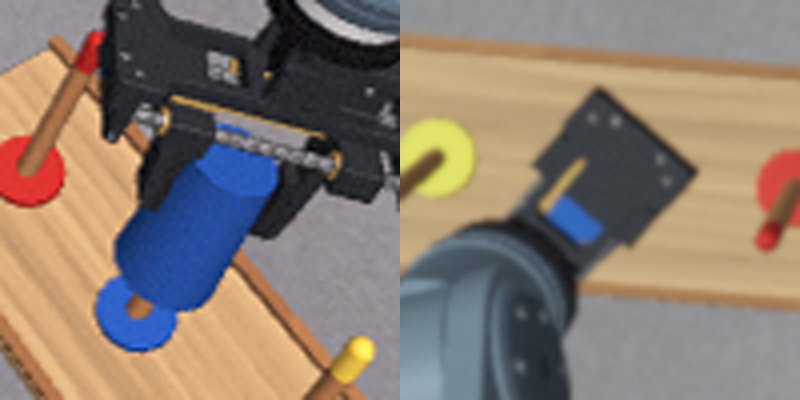

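The scene crop shows the cup's mouth around the peg above the blue foot, with the gripper clear of the red peg. Next I lower gently until contact.

>>> {"fn": "servo_tool", "kwargs": {"targets": [[0,0,0.08,0,0,0,1],[0,0,0.08,0,0,0,1],[0,0,0.06,0,0,0,1],[0,0,0.03,0,0,0,1],[0,0,0,0,0,0,1]]}}

```text
clock: 7.02
position: [468.0, 164.4, 118.1]
orientation: [0.085, 0.901, 0.399, 0.151]
wrist_force: [-0.3, 0.2, -1.3]
finger_gap: 0.609
gripper_force: 29.7
```

>>> {"fn": "servo_tool", "kwargs": {"targets": [[0,0,0.06,0,0,0,1],[0,0,0.03,0,0,0,1],[0,0,0.03,0,0,0,1],[0,0,0,0,0,0,1],[0,0,0,0,0,0,1]]}}

```text
clock: 7.43
position: [469.3, 164.3, 114.7]
orientation: [0.085, 0.901, 0.399, 0.151]
wrist_force: [0.7, 0.1, -0.3]
finger_gap: 0.605
gripper_force: 29.7
```

>>> {"fn": "servo_tool", "kwargs": {"targets": [[0,0,0.04,0,0,0,1],[0,0,0.03,0,0,0,1],[0,0,0,0,0,0,1],[0,0,0,0,0,0,1],[0,0,0,0,0,0,1]]}}

```text
clock: 7.85
position: [470.5, 164.7, 113.9]
orientation: [0.085, 0.9, 0.399, 0.152]
wrist_force: [-7.3, 0.9, 12.1]
finger_gap: 0.608
gripper_force: 30.2
```

>>> {"fn": "servo_tool", "kwargs": {"targets": [[0,0,-0.04,0,0,0,0.4],[0,0,0,0,0,0,0],[0,0,0,0,0,0,-0.4],[0,0,0,0,0,0,-1],[0,0,0,0,0,0,-1]]}}

```text
clock: 8.27
position: [469.6, 164.2, 113.8]
orientation: [0.085, 0.901, 0.399, 0.151]
wrist_force: [0.0, 0.6, 0.1]
finger_gap: 0.812
gripper_force: 0.0
```

>>> {"fn": "servo_tool", "kwargs": {"targets": [[0,0,0,0,0,0,-1],[0,0,0,0,0,0,-1],[0,0,0,0,0,0,-1],[0,0,0,0,0,0,-1],[0,0,0,0,0,0,-1]]}}

```text
clock: 8.68
position: [469.6, 164.3, 113.9]
orientation: [0.085, 0.901, 0.399, 0.151]
wrist_force: [-0.3, 0.3, -0.8]
finger_gap: 1.001
gripper_force: 0.0
```

>>> {"fn": "servo_tool", "kwargs": {"targets": [[0,0,-0.3,0,0,0,-1],[0,0,-0.4,0,0,0,-1],[0,0,-0.5,0,0,0,-1],[0,0,-0.8,0,0,0,-1],[0,0,-0.8,0,0,0,-1]]}}

```text
clock: 9.1
position: [440.0, 166.9, 193.5]
orientation: [0.085, 0.901, 0.399, 0.151]
wrist_force: [0.2, 0.8, 0.4]
finger_gap: 0.999
gripper_force: 0.0
```

>>> {"fn": "servo_tool", "kwargs": {"targets": [[0,0,-0.8,0,0,0,-1],[0,0,-0.8,0,0,0,-1],[0,0,-0.3,0,0,0,-1],[0,0,0,0,0,0,-1],[0,0,0,0,0,0,-1]]}}

```text
clock: 9.52
position: [421.7, 168.8, 246.5]
orientation: [0.085, 0.9, 0.399, 0.152]
wrist_force: [0.0, -0.1, -0.4]
finger_gap: 0.996
gripper_force: 0.0
```

Run:
```python
from h import *
sc=manip.snapshot('scene')[...,::-1];w=manip.snapshot('wrist')[...,::-1]
e=cv2.resize(sc[180:330,220:370],(384,384),interpolation=cv2.INTER_CUBIC)
cv2.imwrite('pics/f.png',np.hstack([e,w[:,50:450]]))
s=manip.get_state();print(s['clock'],s['position'],s['wrist_force'],s['finger_gap'])
```

```text
9.6167 [421.06233227 168.56391198 244.85447233] [-0.17347416 -0.40095417  0.26629069] 0.999522523584204
```

View pics/f.png

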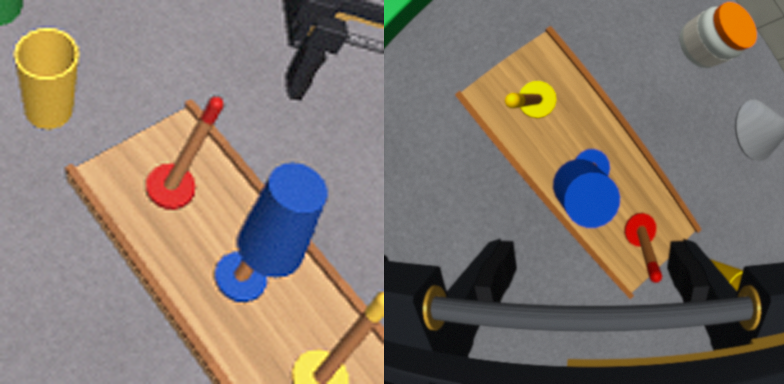

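The cup hangs mouth-down on the blue peg with its rim clear of the tray. The gripper is free and the yellow cup is still standing. I let it settle for a moment before handing in.

>>> {"fn": "servo_tool", "kwargs": {"targets": [[0,0,0,0,0,0,-1],[0,0,0,0,0,0,-1],[0,0,0,0,0,0,-1],[0,0,0,0,0,0,-1],[0,0,0,0,0,0,-1]]}}

```text
clock: 10.03
position: [421.6, 168.7, 246.0]
orientation: [0.085, 0.901, 0.399, 0.151]
wrist_force: [1.0, -0.8, -0.9]
finger_gap: 1.001
gripper_force: 0.0
```

>>> {"fn": "servo_tool", "kwargs": {"targets": [[0,0,0,0,0,0,-1],[0,0,0,0,0,0,-1],[0,0,0,0,0,0,-1],[0,0,0,0,0,0,-1],[0,0,0,0,0,0,-1]]}}

```text
clock: 10.45
position: [421.6, 168.8, 246.4]
orientation: [0.085, 0.901, 0.399, 0.152]
wrist_force: [-0.2, -0.6, -0.3]
finger_gap: 1.0
gripper_force: 0.0
```

```bash
python3 -c "
from bench import manip
print(manip.hand_in())"
```

```text
the job is handed in; nothing more can be done
None
```

I hung the blue cup mouth-down on the blue peg, seated on its tip with the rim clear of the tray, left the yellow cup standing where it was, and handed the job in at about 10.5 s; no verdict came back.

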